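# Load the blue gas-sample cylinder from the crate into the analysis station

### The job

Take the orange probe that lies across the cylinders out of the black crate and lay it in the grey tool tray; then pick the gas-sample cylinder with the blue valve out of the crate and lay it in the station's cradle, valve at the end with the blue stripe, setting it down rather than dropping it. Then swing the red clamp arm fully shut across the cylinder and, once it is shut, press the green start button all the way in. Leave everything else in the crate, and do not disturb the two reagent bottles and the black meter on the bench.

Things in the scene. Friction and masses are not known exactly. Their poses are not given: they have to be found in the camera images.
- crate: Open black crate, 280 x 322 x 75 mm outside, walls and floor 5 mm thick, fixed to the bench. Origin under its centre; x along the 280 mm side (away from the robot at yaw 0), z up. Three steel gas-sample cylinders lie in it side by side, roughly along its x, about 90 mm apart in y and in any order; a small bottle and a coupling stand near its far wall.
- blue_cylinder: THE TARGET, loose, 0.3 to 0.5 kg: round steel cylinder of 36 mm diameter lying along its own x, 180 mm long overall, of which the last 36 mm at its +x end is a blue square valve block 36 x 36 mm; a blue band goes round the other end. Origin at mid-length (90 mm from either end), on its underside: 18 mm below its axis; z up. It balances at about its middle.
- blue_cylinder_mid (a point): Centre of the target cylinder: on its axis, mid-length; a good place to grip it.
- blue_cylinder_valve (a point): Centre of the blue valve block, 72 mm along +x from blue_cylinder_mid, on the axis.
- red_cylinder: The same cylinder with a red valve block and band. Must stay in the crate. Same origin and axes.
- yellow_cylinder: The same cylinder with a yellow valve block and band. Must stay in the crate. Same origin and axes.
- white_bottle: Small white bottle with red cap, 34 mm diameter, 70 mm tall, standing in the crate near its far wall. Stays there. Origin at the centre of its underside.
- brass_coupling: Brass coupling, 36 mm diameter at the foot, 45 mm tall, standing in the crate near its far wall. Stays there. Origin at the centre of its underside.
- probe: Loose probe, 0.12 kg, 220 mm long along its x, lying flat across the tops of the cylinders (its underside 41 mm above the bench). Orange handle 140 mm long, 26 mm wide, 28 mm high, from x = -110 to +30 mm, then a dark steel rod of 12 mm diameter to x = +110 mm. Origin on the underside, mid-length; z up.
- probe_grip (a point): Point in the orange handle, 30 mm from the probe's origin towards the handle (x = -30 mm), 14 mm above its underside: about its centre of mass.
- tray: Grey empty open tool tray, 280 x 110 x 25 mm outside, 4 mm walls and floor, fixed. Origin under its centre; x along the 280 mm side.
- station: Grey analysis station, base 240 x 180 x 30 mm, fixed. Origin under its centre, x along the 240 mm side; its -x end carries a blue stripe (front). The aluminium cradle lies along x on the -y half; a black console with the button is on the +y half (top 50 mm high).
- cradle (a point): Where the centre (mid-length, on the axis) of the cylinder comes to lie in the cradle, 58 mm above the bench. Axes as the station's: the cylinder lies along x with its valve towards -x (the blue stripe). The cradle is two V supports opening upward, at x = -34 to -20 mm and +35 to +50 mm from this point, reaching up to about 6 mm below the cylinder's axis, with room for the fingers between them.
- clamp_pivot (a point): On the vertical axis of the clamp arm, at the arm's mid-height, 86 mm above the bench; 65 mm in +x and 50 mm in -y of the cradle point (station axes).
- clamp (a joint): Angle of the red clamp arm (rad): 0 = shut, arm pointing along the station's +y across the cylinder, against its stop; grows to 1.8 as it swings open to the station's +x (clockwise from above). It stays where it is left; light friction.
- clamp_knob (a point): Top centre of the black upright round knob near the tip of the clamp arm: 18 mm diameter, 36 mm tall, 80 mm from the pivot axis, top 127 mm above the bench. The arm (18 mm wide, 10 mm thick) is below it, its upper face 91 mm above the bench.
- start_top (a point): Centre of the top of the green round start button (30 mm diameter) on the console; it is pressed straight down.
- start (a joint): Travel of the start button (m): 0 = up, 0.006 = fully pressed; springs back, 5 N when fully down.
- pink_bottle: Pink reagent bottle, 68 mm diameter, 170 mm tall, standing on the bench's far part. Leave alone. Origin at the centre of its underside.
- amber_bottle: Yellow reagent bottle, as the pink one. Leave alone.
- meter: Black handheld meter, 170 x 80 x 35 mm, lying on the bench's far part. Leave alone. Origin at the centre of its underside.

How it is judged:
By the outcome, as a careful person would: the job done as asked, in the order asked, and still so for the second after the job is handed in, with the robot touching nothing.
It also fails if it takes over 70 s, if anything falls off the work surface, if the arm or the gripper's body presses on something with over 40 N, if the wrist force passes 120 N, or if a joint passes its speed limit or range.

### The arm

A 7-joint arm with a two-finger parallel gripper is mounted at the origin on the work surface. World frame = base frame: x ahead of the robot, y to its left, z up, the work surface at z = 0. Lengths are in m, angles in rad, forces in N, time in s.
With the tool pointing down it reaches from about 0.425 to 1.025 m from the base axis. Payload 3.6 kg.
Tool frame: the origin (TCP) lies midway between the tips of the shut fingers; the grasp point (between the pads) lies 19 mm behind it (manip.hold_point_z is the distance from the TCP to the grasp point, in m); z points along the fingers, y is the line along which they close (so a half turn about z gives the same grasp; the last joint's range is limited). The gripper opens to 85 mm and grips with 20 to 120 N. Pads are 22 mm wide; open, the fingers measure 114 mm over their backs; the gripper's body (76 mm by 85 mm) begins 54 mm behind the grasp point. The pads swing forward as they close: fully open they stand 13 mm farther back than shut.
Start: joints at [1.077, 0.591, 0.048, 1.609, -0.033, 0.943, -0.034], TCP at [0.282, -0.668, 0.231] pointing down, gripper open.
Joint ranges: [-2.69, 2.69], [-0.47, 2.24], [-1.27, 1.36], [0.19, 2.51], [-1.53, 4.68], [0.08, 2.07], [-3.09, 3.09]. Speed limits (rad/s): [2.57, 2.57, 3.14, 3.14, 3.14, 3.14, 3.14].

### API

Orientations are given as [roll, pitch, yaw] about the fixed x, y, z axes, in that order (R = Rz(yaw) Ry(pitch) Rx(roll)).
In Python, from workcell import manip gives the robot as it stands. The module is installed in compiled form; this text tells all that it offers.
- The arm moves only by the shell command python3 -m pendant 'ROWS' [OPENING] [FORCE]. ROWS is JSON, a list of rows, each an object with "delta_pos": the shift along the tool's x, y, z in mm, a list of three; "spin": the turn about the tool's z in degrees. In form: [{"delta_pos": [dx, dy, dz], "spin": spin}, ...]. A call has 1 to 8 rows; each row is the pose to reach, as a shift and turn from the pose commanded when the call began, along the tool's axes at that moment; what a row does not reach only later rows make up. A row lasts 1/8 s, in which the tool goes at most 62.5 mm and 10.7 degrees, less where a joint would pass 70% of its speed; a pose out of reach is approached as far as the arm can. A call with a gripper value outside its range is refused whole. OPENING is the opening, from 0 (shut) to 1 (fully open), set as the call begins (- or left out, the last holds). The fingers move at their own pace and stop on an object; FORCE is the grip in N (left out, the last holds). Time passes only in rows, so rows that repeat a pose let the fingers close. It gives the time, the measured TCP pose, the force, the opening and the grip force at its end, in the units of the state.
- manip.read_state(): the state, without advancing time (a new reading comes with each control period).
- manip.snapshot(name): name is "side" or "top" or "wrist"; returns the picture (384x512x3 uint8, red, green, blue); there is no depth.
- manip.camera_params(name): a dict with "vfov" (degrees; the focal length in pixels is half the picture's height over the tangent of half this angle, whatever the lens; pixels are square), "cx", "cy" (the principal point, pixels), "R" (3x3) and "t" (3): a world point X has camera coordinates R X + t. Camera axes: x right, y down, z forward; pixel columns grow to the right and rows downward; lengths in m; the calibration is good to about 2 mm. A picture is of the moment at which its call begins: read the wrist's pose just before it. camera_params takes no time and is no camera call; for the wrist camera it gives the pose at the moment of the call.
- manip.hand_in(): hands the job in; it is judged then, once.
The state is a dict: "t": time; "joints": joint angles; "dq": joint speeds; "joint_torque": joint torques, N m; "position": TCP position; "tcp_rot": TCP orientation; "force": force on the tool from outside, world axes, zero at the start; "moment": the same for the moment, N m; "finger_gap": finger opening in m; "gripper_force": force on a finger pad.
Only numpy, scipy, OpenCV 4.12 (cv2) and the standard library are available. Lean on these libraries where they do the work, as an engineer would, in place of code of your own. Each camera call takes 0.05 s, during which the arm holds its last target. There are 200 camera calls.

## Working session

There is one attempt and no reset: what is moved stays moved. The work goes in short steps, Python scripts to look and compute and a shell command to move; the robot and the scene stay as the last step left them, time stands still between calls to the robot, and variables do not carry over. Pictures are saved under pics/ and viewed, at most 16 in all, crops included, and the job is handed in when it is done.

```bash
mkdir -p pics; python3 - <<'E'
from workcell import manip
import cv2
s=manip.read_state();print(s['t'],s['position'],s['tcp_rot'],s['finger_gap'],manip.hold_point_z)
for n in ['top','side']:
    im=manip.snapshot(n);cv2.imwrite(f'pics/{n}0.png',im[:,:,::-1])
    p=manip.camera_params(n);print(n,p)
E
```

```text
0.0 [ 0.28186666 -0.6670684   0.23014803] [-3.13938253e+00  1.08259097e-04  3.99871357e-01] 0.08549780327604806 0.0187
top {'vfov': 54.65915067764307, 'cx': 258.6863212648324, 'cy': 195.2823438702478, 'R': array([[ 0.02475403, -0.9994935 , -0.01999944],
       [-0.99907571, -0.02403054, -0.03564056],
       [ 0.03514191,  0.02086321, -0.99916454]]), 't': array([0.00856617, 0.60153333, 1.06375489])}
side {'vfov': 57.797721425046056, 'cx': 256.4744915890054, 'cy': 188.08146891430889, 'R': array([[-0.71470037, -0.69942787, -0.00200894],
       [-0.4301155 ,  0.44176871, -0.78729986],
       [ 0.55154695, -0.56181942, -0.61656703]]), 't': array([0.45622779, 0.33350359, 0.75888132])}
```

View pics/top0.png

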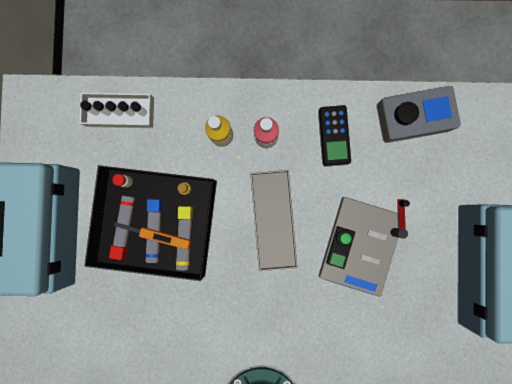

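View pics/side0.png

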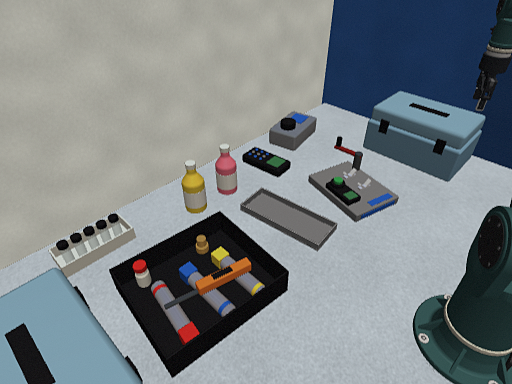

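```bash
cat > h.py <<'E'
import numpy as np,cv2
from workcell import manip
def ray(n,uv,z,p=None):
    p=p or manip.camera_params(n); f=192/np.tan(np.radians(p['vfov']/2))
    d=p['R'].T@np.array([(uv[0]-p['cx'])/f,(uv[1]-p['cy'])/f,1]); c=-p['R'].T@p['t']
    return (c+d*(z-c[2])/d[2])
def proj(n,X,p=None):
    p=p or manip.camera_params(n); f=192/np.tan(np.radians(p['vfov']/2))
    q=p['R']@np.array(X)+p['t']; return np.array([p['cx']+f*q[0]/q[2],p['cy']+f*q[1]/q[2]])
HUE={'blue':(100,125),'red':(172,8),'orange':(9,18),'yellow':(24,34),'green':(45,80)}
def blobs(im,col,box=None,smin=130,vmin=70,amin=15):
    h,s,v=[a.astype(int) for a in cv2.split(cv2.cvtColor(im,cv2.COLOR_RGB2HSV))]
    lo,hi=HUE[col]; m=((h>=lo)&(h<=hi)) if lo<=hi else ((h>=lo)|(h<=hi))
    m=(m&(s>smin)&(v>vmin)).astype(np.uint8)
    if box: b=np.zeros_like(m);b[box[1]:box[3],box[0]:box[2]]=1;m*=b
    return [c for c in cv2.findContours(m,cv2.RETR_EXTERNAL,cv2.CHAIN_APPROX_NONE)[0] if cv2.contourArea(c)>=amin]
E
python3 - <<'E'
from h import *
im=cv2.imread('pics/top0.png')[:,:,::-1].copy()
def show(col,box,z,**k):
    for c in blobs(im,col,box,**k):
        r=cv2.minAreaRect(c); P=np.array([ray('top',u,z)[:2] for u in cv2.boxPoints(r)])
        L=[np.linalg.norm(P[1]-P[0]),np.linalg.norm(P[2]-P[1])]
        d=(P[1]-P[0]) if L[0]>L[1] else P[2]-P[1]
        print(col,np.round(r[0],1),'xy',np.round(ray('top',r[0],z)[:2],4),'size',np.round(L,3),'ang',round(np.degrees(np.arctan2(d[1],d[0]))%180,1))
C=(85,160,220,285); S=(310,190,415,300)
show('orange',C,.069,vmin=120); show('blue',C,.041); show('red',C,.041,amin=6); show('yellow',C,.041,amin=6)
show('blue',S,.03); show('green',S,.056); show('red',S,.091)
g=cv2.cvtColor(im,cv2.COLOR_RGB2HSV)
print(g[220,272],g[225,350],g[150,300],g[235,376])
# tray + station: grayish-brown
m=((g[:,:,1]>12)&(g[:,:,0]<25)&(g[:,:,1]<70)&(g[:,:,2]>60)).astype(np.uint8)
for box,z in(((240,160,305,280),.025),((310,190,415,300),.03)):
    b=m*0;b[box[1]:box[3],box[0]:box[2]]=1
    c=max(cv2.findContours(cv2.morphologyEx(m*b,cv2.MORPH_CLOSE,np.ones((5,5))),0,1)[0],key=cv2.contourArea)
    r=cv2.minAreaRect(c);P=np.array([ray('top',u,z)[:2] for u in cv2.boxPoints(r)])
    print(np.round(ray('top',r[0],z)[:2],4),np.round(P,3).tolist(),np.linalg.norm(P[1]-P[0]),np.linalg.norm(P[2]-P[1]))
cv2.imwrite('pics/c1.png',np.hstack([cv2.resize(im[160:290,80:225,::-1],None,fx=2.7,fy=2.7,interpolation=2),cv2.resize(im[190:320,300:440,::-1],None,fx=2.7,fy=2.7,interpolation=2)]))
E
```

```text
orange [164.  238.1] xy [0.4756 0.2783] size [0.027 0.141] ang 76.6
blue [152.  255.5] xy [0.4235 0.3183] size [0.034 0.008] ang 91.6
blue [152.5 205. ] xy [0.5654 0.3218] size [0.037 0.034] ang 91.4
red [117.3 252.6] xy [0.4289 0.4167] size [0.038 0.047] ang 83.5
red [126.5 203.1] xy [0.5689 0.396 ] size [0.009 0.038] ang 83.3
red [118.  179.5] xy [0.6353 0.4228] size [0.034 0.031] ang 91.3
yellow [182.5 262.5] xy [0.4064 0.2316] size [0.008 0.031] ang 91.6
yellow [184. 212.] xy [0.5479 0.2319] size [0.04  0.034] ang 91.4
blue [360.5 283.1] xy [ 0.3612 -0.2684] size [0.021 0.089] ang 74.4
green [345.3 238.3] xy [ 0.4872 -0.2183] size [0.027 0.029] ang 46.2
red [401.  214.5] xy [ 0.5564 -0.3569] size [0.016 0.077] ang 0.6
[ 20  20 150] [ 21  18 144] [ 85   9 171] [111  23 188]
[ 0.5312 -0.0205] [[0.663, 0.048], [0.675, -0.058], [0.401, -0.089], [0.388, 0.017]] 0.10733989477874395 0.2764863415837638
[ 0.4752 -0.2751] [[0.374, -0.151], [0.626, -0.223], [0.576, -0.399], [0.326, -0.327]] 0.26145985115692627 0.1831304809226638
```

View pics/c1.png

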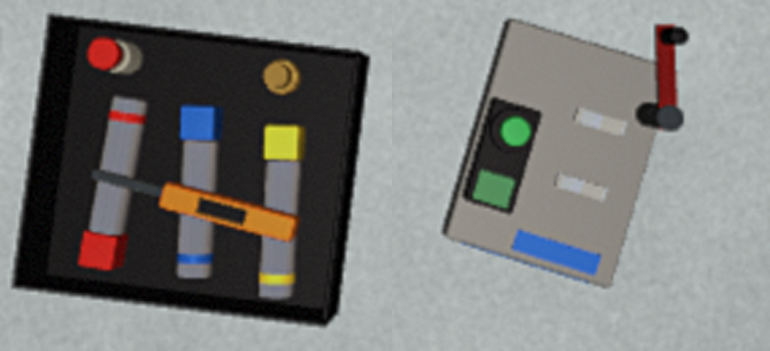

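```bash
cat >> h.py <<'E'
from scipy.spatial.transform import Rotation as Ro
def go(*targets):
    """rows (mm in tool axes, spin deg) from the present pose to (x,y,z,yawdeg)"""
    s=manip.read_state(); R=Ro.from_euler('xyz',s['tcp_rot']).as_matrix(); yaw=np.degrees(s['tcp_rot'][2])
    print('t %.2f'%s['t'],'pos',np.round(s['position'],4),'yaw %.1f'%yaw,'q7 %.2f'%s['joints'][6],'F',np.round(s['force'],1),'gap %.4f grip %.1f'%(s['finger_gap'],s['gripper_force']))
    for x,y,z,w in targets:
        d=R.T@(np.array([x,y,z])-s['position'])*1000
        print('->',np.round(d,1).tolist(),'spin',round(-(w-yaw),1))
E
python3 -c "
from h import *
go((.5,-.45,.32,50),(.55,-.1,.32,76.6),(.477,.283,.2,76.6))"
```

```text
t 0.10 pos [ 0.2819 -0.6671  0.2303] yaw 22.9 q7 -0.03 F [-0.2  0.4  0.6] gap 0.0856 grip 0.0
-> [285.4, -115.3, -89.5] spin -27.1
-> [467.7, -418.2, -89.0] spin -53.7
-> [549.6, -799.1, 31.8] spin -53.7
```

```bash
python3 -m pendant '[{"delta_pos":[0,0,-60],"spin":0},{"delta_pos":[60,-20,-90],"spin":-6},{"delta_pos":[115,-45,-90],"spin":-12},{"delta_pos":[170,-70,-90],"spin":-18},{"delta_pos":[225,-95,-90],"spin":-24},{"delta_pos":[285,-115,-90],"spin":-30},{"delta_pos":[315,-165,-90],"spin":-36},{"delta_pos":[345,-215,-90],"spin":-42}]' 1; python3 -c "
from h import *
go((.55,-.1,.32,76.6),(.477,.283,.22,76.6))"
```

```text
t: 1.1
position: [0.5168, -0.3331, 0.3206]
tcp_rot: [-3.141, -0.0, 1.137]
force: [0.7, -0.2, -0.3]
finger_gap: 0.0854
gripper_force: 0.0
t 1.10 pos [ 0.5168 -0.3331  0.3206] yaw 65.2 q7 -0.02 F [ 0.7 -0.2 -0.3] gap 0.0854 grip 0.0
-> [225.5, -67.8, 0.8] spin -11.4
-> [542.3, -294.9, 101.1] spin -11.4
```

```bash
python3 - <<'E'
from h import *
import pickle
p=manip.camera_params('wrist');im=manip.snapshot('wrist');cv2.imwrite('pics/w1.png',im[:,:,::-1]);pickle.dump(p,open('w1.pkl','wb'))
E
python3 -m pendant '[{"delta_pos":[56,-17,0],"spin":-6},{"delta_pos":[113,-34,0],"spin":-11},{"delta_pos":[170,-51,0],"spin":-11},{"delta_pos":[225,-68,0],"spin":-11},{"delta_pos":[275,-104,0],"spin":-11},{"delta_pos":[325,-140,0],"spin":-11},{"delta_pos":[375,-175,10],"spin":-11},{"delta_pos":[425,-210,30],"spin":-11}]'; python3 -c "
from h import *
go((.477,.283,.22,76.6))"
```

```text
t: 2.15
position: [0.5067, 0.1386, 0.2922]
tcp_rot: [3.14, -0.001, 1.324]
force: [0.5, 0.5, -0.8]
finger_gap: 0.0855
gripper_force: 0.0
t 2.15 pos [0.5067 0.1386 0.2922] yaw 75.9 q7 -0.76 F [ 0.5  0.5 -0.8] gap 0.0855 grip 0.0
-> [132.7, -64.2, 72.2] spin -0.7
```

View pics/w1.png

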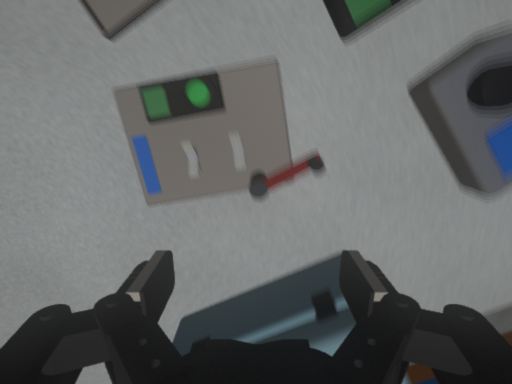

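```bash
python3 -m pendant '[{"delta_pos":[45,-22,24],"spin":-1},{"delta_pos":[90,-44,48],"spin":-1},{"delta_pos":[133,-64,72],"spin":-1},{"delta_pos":[133,-64,72],"spin":-1},{"delta_pos":[133,-64,72],"spin":-1}]'; python3 - <<'E'
from h import *
p=manip.camera_params('wrist');im=manip.snapshot('wrist');cv2.imwrite('pics/w2.png',im[:,:,::-1])
go((.477,.283,.22,76.6))
for col,z in(('orange',.069),('blue',.041)):
  for c in blobs(im,col,amin=100,vmin=90):
    r=cv2.minAreaRect(c); P=np.array([ray('wrist',u,z,p)[:2] for u in cv2.boxPoints(r)]); print(col,np.round(r[0]),np.round(P,4).tolist(),'c',np.round(ray('wrist',r[0],z,p),4))
E
```

```text
t: 2.78
position: [0.477, 0.2807, 0.2195]
tcp_rot: [-3.141, 0.001, 1.342]
force: [0.6, -0.1, -0.6]
finger_gap: 0.0856
gripper_force: 0.0
t 2.83 pos [0.4775 0.28   0.2198] yaw 76.8 q7 -1.10 F [ 0.1  0.1 -0.3] gap 0.0853 grip 0.0
-> [2.8, -1.2, -0.2] spin 0.2
orange [378. 182.] [[0.587, 0.2576], [0.6107, 0.2694], [0.6193, 0.2529], [0.5955, 0.2406]] c [0.6032 0.2552 0.069 ]
orange [371. 179.] [[0.5766, 0.2601], [0.5997, 0.2798], [0.615, 0.2608], [0.5919, 0.2402]] c [0.5959 0.2604 0.069 ]
orange [256. 182.] [[0.4806, 0.3496], [0.5046, 0.3441], [0.475, 0.2089], [0.4475, 0.2153]] c [0.478  0.2841 0.069 ]
blue [203. 153.] [[0.4212, 0.341], [0.4318, 0.3411], [0.4307, 0.3072], [0.4198, 0.307]] c [0.4259 0.3243 0.041 ]
blue [328. 126.] [[0.5464, 0.3403], [0.5838, 0.3391], [0.5864, 0.3025], [0.5477, 0.3034]] c [0.5661 0.3216 0.041 ]
```

View pics/w2.png

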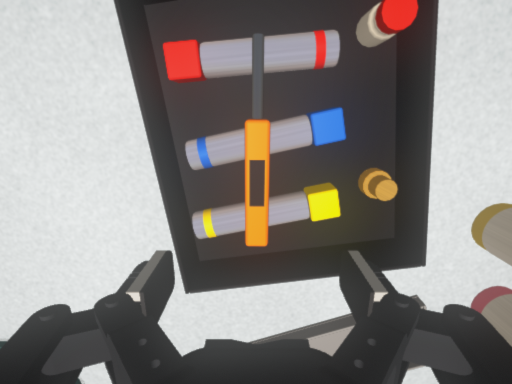

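```bash
python3 -m pendant '[{"delta_pos":[5,-1,60],"spin":0},{"delta_pos":[5,-1,115],"spin":0},{"delta_pos":[5,-1,150],"spin":0},{"delta_pos":[5,-1,176],"spin":0},{"delta_pos":[5,-1,176],"spin":0}]' 1; python3 -m pendant '[{"delta_pos":[0,0,0],"spin":0},{"delta_pos":[0,0,0],"spin":0},{"delta_pos":[0,0,0],"spin":0},{"delta_pos":[0,0,0],"spin":0},{"delta_pos":[0,0,0],"spin":0},{"delta_pos":[0,0,-15],"spin":0},{"delta_pos":[0,0,-60],"spin":0},{"delta_pos":[0,0,-110],"spin":0}]' 0 40;  python3 -c "
from h import *
go((.531,-.03,.15,6.4))"
```

```text
t: 3.45
position: [0.4772, 0.2841, 0.0427]
tcp_rot: [-3.14, 0.003, 1.34]
force: [0.4, 0.6, 0.5]
finger_gap: 0.0855
gripper_force: 0.0
t: 4.45
position: [0.4763, 0.286, 0.155]
tcp_rot: [-3.14, 0.001, 1.343]
force: [0.7, 0.7, -0.5]
finger_gap: 0.0248
gripper_force: 39.5
t 4.45 pos [0.4763 0.286  0.155 ] yaw 76.9 q7 -1.17 F [ 0.7  0.7 -0.5] gap 0.0248 grip 39.5
-> [-295.4, 124.8, 5.2] spin 70.5
```

```bash
python3 -c "
from h import *
go((.4964,-.0244,.12,6.4))"; python3 -m pendant '[{"delta_pos":[-30,10,0],"spin":0},{"delta_pos":[-80,15,0],"spin":10},{"delta_pos":[-125,30,0],"spin":20},{"delta_pos":[-170,45,0],"spin":30},{"delta_pos":[-215,60,0],"spin":40},{"delta_pos":[-255,70,5],"spin":50},{"delta_pos":[-285,80,20],"spin":60},{"delta_pos":[-297,90,35],"spin":70}]'; python3 -c "
from h import *
go((.4964,-.0244,.007,6.4))"
```

```text
t 4.45 pos [0.4763 0.286  0.155 ] yaw 76.9 q7 -1.17 F [ 0.7  0.7 -0.5] gap 0.0248 grip 39.5
-> [-297.8, 89.8, 35.2] spin 70.5
t: 5.45
position: [0.4969, -0.0256, 0.1192]
tcp_rot: [3.141, 0.0, 0.111]
force: [0.9, -0.7, -1.6]
finger_gap: 0.0254
gripper_force: 39.6
t 5.45 pos [ 0.4969 -0.0256  0.1192] yaw 6.4 q7 -1.57 F [ 0.9 -0.7 -1.6] gap 0.0254 grip 39.6
-> [-0.3, -1.3, 112.2] spin -0.0
```

```bash
python3 -m pendant '[{"delta_pos":[0,0,50],"spin":0},{"delta_pos":[0,0,85],"spin":0},{"delta_pos":[0,0,100],"spin":0},{"delta_pos":[0,0,106],"spin":0},{"delta_pos":[0,0,110],"spin":0},{"delta_pos":[0,0,110],"spin":0}]'; python3 -m pendant '[{"delta_pos":[0,0,0],"spin":0},{"delta_pos":[0,0,0],"spin":0},{"delta_pos":[0,0,0],"spin":0},{"delta_pos":[0,0,-20],"spin":0},{"delta_pos":[0,0,-70],"spin":0},{"delta_pos":[0,0,-130],"spin":0},{"delta_pos":[0,0,-190],"spin":0},{"delta_pos":[0,0,-190],"spin":0}]' 0.55; python3 - <<'E'
from h import *
p=manip.camera_params('wrist');im=manip.snapshot('wrist');cv2.imwrite('pics/w3.png',im[:,:,::-1])
t=manip.snapshot('top');cv2.imwrite('pics/t3.png',t[:,:,::-1])
for n,i in(('wrist',im),('top',t)):
  for c in blobs(i,'orange',amin=60,vmin=120): print(n,np.round(cv2.minAreaRect(c)[0]),cv2.minAreaRect(c)[1],ray(n,cv2.minAreaRect(c)[0],.032,p if n=='wrist' else None))
d=ray  # blue cylinder, from both cameras
for n,i in(('top',t),):
  for c in blobs(i,'blue',(85,160,220,285)): r=cv2.minAreaRect(c);print(r,ray(n,r[0],.041))
go((.4938,.3205,.16,1.4))
E
```

```text
t: 6.2
position: [0.498, -0.0231, 0.0095]
tcp_rot: [3.142, -0.001, 0.121]
force: [-0.5, -0.1, -1.6]
finger_gap: 0.0254
gripper_force: 39.6
t: 7.2
position: [0.5008, -0.0231, 0.2036]
tcp_rot: [3.14, -0.011, 0.12]
force: [-0.1, -0.1, -0.2]
finger_gap: 0.0463
gripper_force: 0.0
wrist [256. 187.] (21.999996185302734, 116.99998474121094) [ 0.4955318  -0.02337693  0.032     ]
top [272. 218.] (13.0, 8.0) [ 0.53847106 -0.016393    0.032     ]
((151.5, 255.5), (3.0, 13.0), 90.0) [0.42351064 0.31969018 0.041     ]
((153.5, 205.0), (12.0, 15.0), 90.0) [0.56548297 0.31899067 0.041     ]
t 7.30 pos [ 0.4974 -0.0233  0.1995] yaw 6.9 q7 -1.55 F [ 0.   0.  -0.4] gap 0.0469 grip 0.0
-> [37.7, -341.7, 39.5] spin 5.5
```

View pics/w3.png

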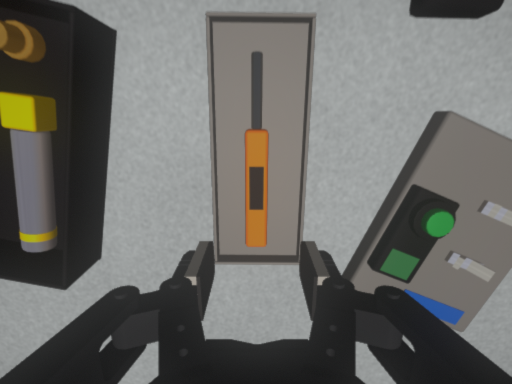

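```bash
python3 -m pendant '[{"delta_pos":[5,-55,0],"spin":5},{"delta_pos":[10,-110,0],"spin":5.5},{"delta_pos":[15,-170,0],"spin":5.5},{"delta_pos":[20,-230,0],"spin":5.5},{"delta_pos":[28,-290,0],"spin":5.5},{"delta_pos":[38,-342,20],"spin":5.5},{"delta_pos":[38,-342,40],"spin":5.5},{"delta_pos":[38,-342,40],"spin":5.5}]' 1; python3 - <<'E'
from h import *
p=manip.camera_params('wrist');im=manip.snapshot('wrist');cv2.imwrite('pics/w4.png',im[:,:,::-1])
for col in('blue','yellow','red'):
  for c in blobs(im,col,amin=60): r=cv2.minAreaRect(c);print(col,np.round(r[0]),np.round(r[1]),np.round(ray('wrist',r[0],.041,p),4),np.round([ray('wrist',u,.041,p)[:2] for u in cv2.boxPoints(r)],4).tolist())
go((.4938,.3205,.006,1.4))
E
```

```text
t: 8.3
position: [0.4914, 0.3197, 0.1551]
tcp_rot: [3.137, 0.007, 0.026]
force: [-1.6, 0.0, -0.4]
finger_gap: 0.085
gripper_force: 0.0
blue [251. 256.] [33. 13.] [0.428  0.3227 0.041 ] [[0.4213, 0.3398], [0.436, 0.3391], [0.4346, 0.3059], [0.4198, 0.3061]]
blue [257. 110.] [42. 43.] [0.5676 0.3205 0.041 ] [[0.5498, 0.3391], [0.585, 0.3378], [0.5847, 0.3026], [0.5493, 0.3023]]
yellow [328. 274.] [23.  9.] [0.4084 0.2432 0.041 ] [[0.4058, 0.2555], [0.4161, 0.2544], [0.4109, 0.2309], [0.4005, 0.2318]]
yellow [353. 134.] [51. 42.] [0.5496 0.2357 0.041 ] [[0.5321, 0.2578], [0.568, 0.259], [0.5664, 0.2145], [0.5302, 0.2112]]
red [158. 244.] [35. 47.] [0.4389 0.4151 0.041 ] [[0.4548, 0.4381], [0.4605, 0.3923], [0.4224, 0.3911], [0.4163, 0.4388]]
red [169. 103.] [43. 12.] [0.5709 0.3958 0.041 ] [[0.5687, 0.4149], [0.5781, 0.4123], [0.5731, 0.3768], [0.5636, 0.3789]]
red [132.  16.] [31. 53.] [0.6349 0.4203 0.041 ] [[0.6447, 0.4395], [0.6459, 0.3989], [0.6248, 0.4006], [0.6237, 0.4423]]
t 8.35 pos [0.4925 0.3194 0.1564] yaw 1.4 q7 -2.28 F [0.5 0.1 0.1] gap 0.0857 grip 0.0
-> [2.0, -1.7, 150.4] spin 0.0
```

View pics/w4.png

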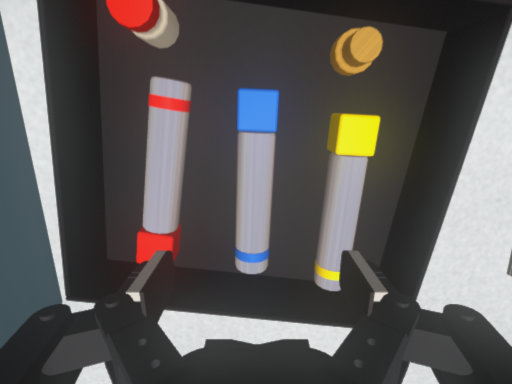

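```bash
python3 -m pendant '[{"delta_pos":[2,-2,50],"spin":1},{"delta_pos":[2,-2,95],"spin":1},{"delta_pos":[2,-2,125],"spin":1},{"delta_pos":[2,-2,140],"spin":1},{"delta_pos":[2,-2,148],"spin":1},{"delta_pos":[2,-2,148],"spin":1}]' 1; python3 -m pendant '[{"delta_pos":[0,0,0],"spin":0},{"delta_pos":[0,0,0],"spin":0},{"delta_pos":[0,0,0],"spin":0},{"delta_pos":[0,0,0],"spin":0},{"delta_pos":[0,0,0],"spin":0}]' 0 70
```

```text
t: 9.1
position: [0.4965, 0.3229, 0.0113]
tcp_rot: [-3.141, -0.001, 0.007]
force: [0.2, -0.2, 0.4]
finger_gap: 0.0855
gripper_force: 0.0
t: 9.72
position: [0.4964, 0.323, 0.0119]
tcp_rot: [-3.141, -0.001, 0.006]
force: [-0.5, -0.6, 5.9]
finger_gap: 0.0336
gripper_force: 69.0
```

```bash
python3 -m pendant '[{"delta_pos":[0,0,0],"spin":0},{"delta_pos":[0,0,0],"spin":0},{"delta_pos":[0,0,3],"spin":0},{"delta_pos":[0,0,6],"spin":0},{"delta_pos":[0,0,6],"spin":0}]' 0.6;python3 -m pendant '[{"delta_pos":[0,0,0],"spin":0},{"delta_pos":[0,0,0],"spin":0},{"delta_pos":[0,0,0],"spin":0},{"delta_pos":[0,0,0],"spin":0}]' 0 70
```

```text
t: 10.35
position: [0.4957, 0.3228, 0.0043]
tcp_rot: [3.141, 0.001, 0.007]
force: [0.3, 0.3, -0.3]
finger_gap: 0.0514
gripper_force: 0.0
t: 10.85
position: [0.496, 0.323, 0.0051]
tcp_rot: [-3.142, -0.0, 0.007]
force: [-0.7, 0.2, 3.5]
finger_gap: 0.034
gripper_force: 69.5
```

```bash
python3 -m pendant '[{"delta_pos":[0,0,-10],"spin":0},{"delta_pos":[0,0,-40],"spin":0},{"delta_pos":[0,0,-90],"spin":0},{"delta_pos":[0,0,-140],"spin":0},{"delta_pos":[0,0,-170],"spin":0},{"delta_pos":[0,0,-170],"spin":0},{"delta_pos":[0,0,-170],"spin":0}]'; python3 - <<'E'
from h import *
p=manip.camera_params('wrist');im=manip.snapshot('wrist');cv2.imwrite('pics/w5.png',im[:,:,::-1])
s=manip.snapshot('side');cv2.imwrite('pics/s5.png',s[:,:,::-1])
cv2.imwrite('pics/v5.png',np.hstack([cv2.resize(im,(400,300)),cv2.resize(s,(400,300))])[:,:,::-1])
z=manip.read_state()['position'][2]+.012+.018
for c in blobs(im,'blue',amin=60): r=cv2.minAreaRect(c);print(np.round(r[0]),np.round(r[1]),np.round(ray('wrist',r[0],z,p),4))
# station features, first wrist pic (blurred) and top pic
t=cv2.imread('pics/t3.png')[:,:,::-1].copy()
w=cv2.imread('pics/w3.png')[:,:,::-1].copy()
go((.5,-.2,.2,60))
E
```

```text
t: 11.72
position: [0.4947, 0.3219, 0.1733]
tcp_rot: [3.14, 0.003, 0.007]
force: [-0.7, 1.0, -4.3]
finger_gap: 0.0345
gripper_force: 70.4
[260. 123.] [100.  99.] [0.5664 0.3211 0.2026]
t 11.82 pos [0.4946 0.3219 0.1726] yaw 0.4 q7 -2.29 F [ 0.5  0.3 -4.5] gap 0.0341 grip 70.4
-> [1.5, 522.0, -26.0] spin -59.6
```

View pics/v5.png

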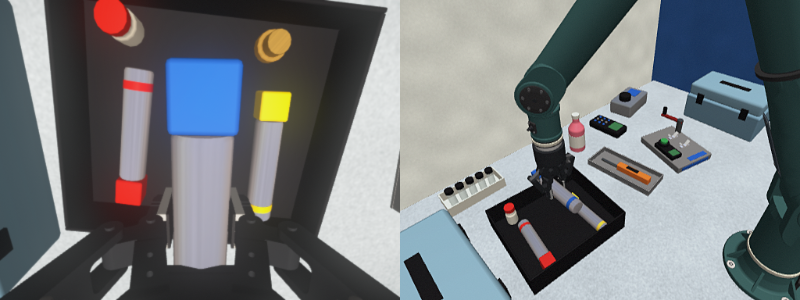

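```bash
python3 -m pendant '[{"delta_pos":[0,55,-20],"spin":0},{"delta_pos":[0,110,-40],"spin":0},{"delta_pos":[0,165,-60],"spin":0},{"delta_pos":[0,220,-80],"spin":0},{"delta_pos":[0,275,-80],"spin":0},{"delta_pos":[0,330,-80],"spin":0},{"delta_pos":[0,385,-80],"spin":0},{"delta_pos":[0,430,-80],"spin":0}]'; python3 -m pendant '[{"delta_pos":[0,0,0],"spin":0},{"delta_pos":[0,0,0],"spin":0},{"delta_pos":[0,0,0],"spin":0}]'
python3 - <<'E'
from h import *
import pickle
p=manip.camera_params('wrist');im=manip.snapshot('wrist');cv2.imwrite('pics/w6.png',im[:,:,::-1]);pickle.dump(p,open('w6.pkl','wb'))
go((.5,-.2,.2,60))
def show(n,im,col,z,p,box=None,**k):
  for c in blobs(im,col,box,**k):
    r=cv2.minAreaRect(c); print(n,col,np.round(r[0]),np.round(r[1]),np.round(ray(n,r[0],z,p)[:2],4),np.round([ray(n,u,z,p)[:2] for u in cv2.boxPoints(r)],4).tolist())
show('wrist',im,'green',.056,p,amin=60); show('wrist',im,'blue',.03,p,amin=60); show('wrist',im,'red',.091,p,amin=60)
E
```

```text
t: 12.82
position: [0.4978, -0.1094, 0.2532]
tcp_rot: [3.141, 0.003, 0.006]
force: [0.2, -0.4, -4.9]
finger_gap: 0.0345
gripper_force: 71.2
t: 13.2
position: [0.4988, -0.1053, 0.2541]
tcp_rot: [-3.141, 0.001, 0.01]
force: [0.2, -0.7, -4.3]
finger_gap: 0.034
gripper_force: 71.2
t 13.25 pos [ 0.499  -0.1053  0.2543] yaw 0.6 q7 -1.45 F [-0.9 -0.1 -3.4] gap 0.0343 grip 71.2
-> [0.1, 94.7, 54.3] spin -59.4
wrist green [350. 187.] [22. 23.] [ 0.4862 -0.2209] [[0.4999, -0.2054], [0.5002, -0.2334], [0.4722, -0.2368], [0.4719, -0.2081]]
wrist blue [369. 265.] [61. 14.] [ 0.3631 -0.2693] [[0.3647, -0.224], [0.3858, -0.2269], [0.3615, -0.3148], [0.3396, -0.3131]]
wrist blue [260. 124.] [98. 98.] [ 0.5592 -0.109 ] [[0.4976, -0.0446], [0.6159, -0.0514], [0.615, -0.1673], [0.4964, -0.1727]]
wrist red [203. 160.] [78.  4.] [ 0.5241 -0.0476] [[0.563, -0.0388], [0.5639, -0.0432], [0.4819, -0.0571], [0.4808, -0.0524]]
wrist red [500. 129.] [16. 83.] [ 0.5593 -0.3578] [[0.5185, -0.3503], [0.6, -0.348], [0.5969, -0.3648], [0.5148, -0.3686]]
```

View pics/w6.png

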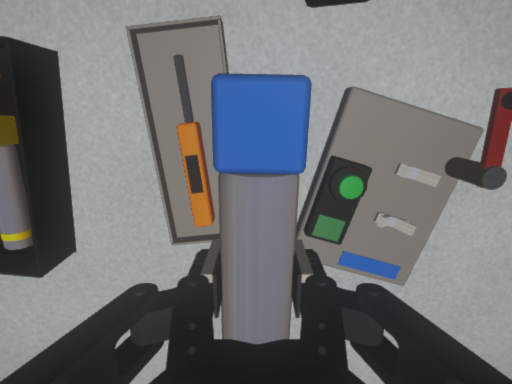

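```bash
python3 - <<'E'
from h import *
import pickle
a=np.radians(-15.7); ex=np.array([np.cos(a),np.sin(a)]);ey=np.array([-np.sin(a),np.cos(a)])
def sup(n,im,p,box,thr,z=.052):
  g=im.min(axis=2); m=np.zeros_like(g); m[box[1]:box[3],box[0]:box[2]]=(g[box[1]:box[3],box[0]:box[2]]>thr)
  for c in cv2.findContours(m,0,1)[0]:
    if cv2.contourArea(c)<20: continue
    P=np.array([ray(n,u[0].astype(float),z,p)[:2] for u in c]); X=P@ex; Y=P@ey
    r=cv2.minAreaRect(c);print(n,np.round(r[0],1),'Xs %.4f..%.4f Ys %.4f..%.4f'%(X.min(),X.max(),Y.min(),Y.max()),'mid X %.4f Y %.4f'%((X.min()+X.max())/2,(Y.min()+Y.max())/2))
im=cv2.imread('pics/w6.png')[:,:,::-1].copy();p=pickle.load(open('w6.pkl','rb'))
print(im[174,418],im[223,396],im[200,408])
sup('wrist',im,p,(365,150,445,245),155)
t=cv2.imread('pics/t3.png')[:,:,::-1].copy(); print(t[236,378],t[259,370],t[248,374])
sup('top',t,None,(355,225,392,270),165)
for c in [(353,87),(480,127),(405,284)]: q=ray('wrist',c,.03,p)[:2]; print('corner',q@ex,q@ey)
for nm,q,z in [('stripe',(369,265),.03),('post top',(492,177),.091),('knob?',(508,100),.127)]:
  P=ray('wrist',q,z,p)[:2]; print(nm,P,P@ex,P@ey)
E
```

```text
[158 155 151] [158 156 149] [123 119 114]
wrist [436.5 236.5] Xs 0.4840..0.5050 Ys -0.2311..-0.2079 mid X 0.4945 Y -0.2195
wrist [388.5 221.5] Xs 0.4915..0.5030 Ys -0.1555..-0.1418 mid X 0.4973 Y -0.1486
wrist [441. 220.] Xs 0.5050..0.5337 Ys -0.2223..-0.2081 mid X 0.5194 Y -0.2152
wrist [411.6 174.5] Xs 0.5594..0.5668 Ys -0.1555..-0.1425 mid X 0.5631 Y -0.1490
[183 179 170] [182 183 182] [153 149 142]
top [369.8 259.1] Xs 0.4868..0.5003 Ys -0.1845..-0.1354 mid X 0.4935 Y -0.1600
top [377.2 235.1] Xs 0.5549..0.5699 Ys -0.1841..-0.1366 mid X 0.5624 Y -0.1604
corner 0.6398567214518865 -0.04803218776778377
corner 0.6409290258049297 -0.21720784593021322
corner 0.4079805906954495 -0.22463883893364836
stripe [ 0.36311279 -0.26930342] 0.4224393160378287 -0.16099769934565814
post top [ 0.50833042 -0.3622227 ] 0.5873831238017657 -0.2111543643301234
knob? [ 0.58626371 -0.32802801] 0.6531557642063115 -0.157146631900011
```

```bash
python3 - <<'E'
from h import *
import pickle
a=np.radians(-15.7); ex=np.array([np.cos(a),np.sin(a)]);ey=np.array([-np.sin(a),np.cos(a)])
im=cv2.imread('pics/w6.png')[:,:,::-1].copy();p=pickle.load(open('w6.pkl','rb'))
g=im.min(axis=2); m=g*0; b=(372,160,442,238); m[b[1]:b[3],b[0]:b[2]]=g[b[1]:b[3],b[0]:b[2]]>132
for c in cv2.findContours(m,0,1)[0]:
  if cv2.contourArea(c)<60: continue
  P=np.array([ray('wrist',u[0].astype(float),.052,p)[:2] for u in c]);X=P@ex;Y=P@ey;print(cv2.boundingRect(c),X.min(),X.max(),Y.min(),Y.max())
C=.5202*ex-.160*ey; print('cradle',C)
go((*C,.2543,164.3),(*C,.14,164.3))
E
```

```text
(429, 213, 13, 25) 0.4928229500353897 0.5277015130006895 -0.22257701083421852 -0.2066456595782509
(375, 213, 41, 23) 0.4882070652127086 0.5057542703530157 -0.18410074572394058 -0.13016818564470473
(397, 164, 44, 23) 0.5572669956634597 0.5728275810950717 -0.18375959821214147 -0.13013326663190541
cradle [ 0.45749618 -0.29479703]
t 13.25 pos [ 0.499  -0.1053  0.2543] yaw 0.6 q7 -1.45 F [-0.9 -0.1 -3.4] gap 0.0343 grip 71.2
-> [-43.4, 189.1, -0.1] spin -163.7
-> [-43.2, 189.1, 114.2] spin -163.7
```

```bash
python3 -m pendant '[{"delta_pos":[-5,25,0],"spin":-10},{"delta_pos":[-10,50,0],"spin":-20},{"delta_pos":[-15,75,0],"spin":-30},{"delta_pos":[-20,100,0],"spin":-40},{"delta_pos":[-25,125,0],"spin":-50},{"delta_pos":[-30,150,0],"spin":-60},{"delta_pos":[-35,170,0],"spin":-70},{"delta_pos":[-42,189,0],"spin":-80}]'; python3 -m pendant '[{"delta_pos":[0,0,0],"spin":-10},{"delta_pos":[0,0,0],"spin":-20},{"delta_pos":[0,0,0],"spin":-30},{"delta_pos":[0,0,0],"spin":-40},{"delta_pos":[0,0,0],"spin":-50},{"delta_pos":[0,0,0],"spin":-60},{"delta_pos":[0,0,0],"spin":-70},{"delta_pos":[0,0,0],"spin":-80}]'; python3 -c "
from h import *
go((.4588,-.2941,.12,164.3))"
```

```text
t: 14.25
position: [0.4589, -0.296, 0.2547]
tcp_rot: [3.141, -0.0, 1.411]
force: [0.1, -0.5, -3.7]
finger_gap: 0.0341
gripper_force: 71.5
t: 15.25
position: [0.4588, -0.2953, 0.2547]
tcp_rot: [3.142, -0.0, 2.807]
force: [-0.7, -0.0, -3.7]
finger_gap: 0.0341
gripper_force: 71.5
t 15.25 pos [ 0.4588 -0.2953  0.2547] yaw 160.8 q7 1.44 F [-0.7 -0.  -3.7] gap 0.0341 grip 71.5
-> [0.4, 1.2, 134.7] spin -3.5
```

```bash
python3 -m pendant '[{"delta_pos":[0,1,50],"spin":-3.5},{"delta_pos":[0,1,100],"spin":-3.5},{"delta_pos":[0,1,140],"spin":-3.5},{"delta_pos":[0,1,165],"spin":-3.5},{"delta_pos":[0,1,180],"spin":-3.5},{"delta_pos":[0,1,180],"spin":-3.5}]'; python3 - <<'E'
from h import *
im=manip.snapshot('wrist');s=manip.snapshot('side')
go((.4588,-.2941,.04,164.3))
cv2.imwrite('pics/v7.png',np.hstack([cv2.resize(im,(400,300)),cv2.resize(s[130:250,290:450],(400,300),interpolation=2)])[:,:,::-1])
E
```

```text
t: 16.0
position: [0.4589, -0.2948, 0.0743]
tcp_rot: [3.141, -0.001, 2.862]
force: [-0.6, 0.6, -4.3]
finger_gap: 0.0344
gripper_force: 71.3
t 16.10 pos [ 0.4598 -0.2955  0.0757] yaw 163.9 q7 1.26 F [-0.4 -1.2 -4.5] gap 0.0338 grip 71.3
-> [1.4, 1.0, 35.6] spin -0.4
```

View pics/v7.png

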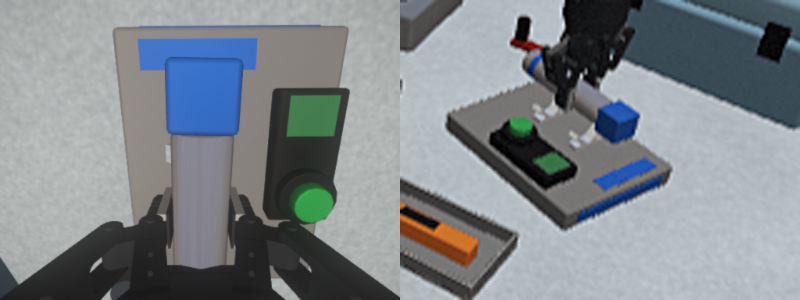

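```bash
python3 -m pendant '[{"delta_pos":[1,1,12],"spin":0},{"delta_pos":[1,1,22],"spin":0},{"delta_pos":[1,1,29],"spin":0},{"delta_pos":[1,1,32],"spin":0},{"delta_pos":[1,1,32],"spin":0}]'; python3 -c "
from h import *
go((.4588,-.2941,.04,164.3))"
```

```text
t: 16.73
position: [0.4579, -0.2943, 0.0426]
tcp_rot: [-3.141, -0.0, 2.861]
force: [-0.8, -1.0, -4.9]
finger_gap: 0.034
gripper_force: 71.5
t 16.73 pos [ 0.4579 -0.2943  0.0426] yaw 163.9 q7 1.22 F [-0.8 -1.  -4.9] gap 0.0340 grip 71.5
-> [-0.8, 0.4, 2.6] spin -0.4
```

```bash
python3 -m pendant '[{"delta_pos":[0,0,1],"spin":0},{"delta_pos":[0,0,2],"spin":0},{"delta_pos":[0,0,2],"spin":0}]'; python3 -m pendant '[{"delta_pos":[0,0,1],"spin":0},{"delta_pos":[0,0,1],"spin":0}]'
```

```text
t: 17.1
position: [0.4583, -0.295, 0.0414]
tcp_rot: [-3.14, 0.001, 2.86]
force: [-1.7, -2.1, 3.1]
finger_gap: 0.0342
gripper_force: 71.8
t: 17.35
position: [0.4583, -0.2953, 0.0408]
tcp_rot: [-3.14, 0.001, 2.861]
force: [-1.0, -3.6, 8.1]
finger_gap: 0.0345
gripper_force: 72.7
```

```bash
python3 -m pendant '[{"delta_pos":[0,0,0],"spin":0},{"delta_pos":[0,0,0],"spin":0},{"delta_pos":[0,0,0],"spin":0},{"delta_pos":[0,0,-15],"spin":0},{"delta_pos":[0,0,-50],"spin":0},{"delta_pos":[0,0,-100],"spin":0},{"delta_pos":[0,0,-150],"spin":0},{"delta_pos":[0,0,-180],"spin":0}]' 0.62;  python3 -m pendant '[{"delta_pos":[-30,0,0],"spin":0},{"delta_pos":[-60,0,0],"spin":0},{"delta_pos":[-90,0,-20],"spin":0},{"delta_pos":[-90,0,-20],"spin":0},{"delta_pos":[-90,0,-20],"spin":0}]'; python3 - <<'E'
from h import *
import pickle
p=manip.camera_params('wrist');im=manip.snapshot('wrist');cv2.imwrite('pics/w8.png',im[:,:,::-1]);pickle.dump(p,open('w8.pkl','wb'))
go((.5,-.2,.2,60))
for n,col,z in(('wrist','blue',.076),('wrist','red',.091),('wrist','green',.056)):
  for c in blobs(im,col,amin=60):
    r=cv2.minAreaRect(c); print(col,np.round(r[0]),np.round(r[1]),np.round(ray(n,r[0],z,p)[:2],4),np.round([ray(n,u,z,p)[:2] for u in cv2.boxPoints(r)],4).tolist())
E
```

```text
t: 18.35
position: [0.459, -0.2941, 0.2234]
tcp_rot: [-3.141, 0.004, 2.861]
force: [0.9, -0.9, -1.2]
finger_gap: 0.0529
gripper_force: 0.0
t: 18.98
position: [0.5434, -0.3186, 0.2398]
tcp_rot: [-3.142, -0.001, 2.861]
force: [0.4, 0.3, -0.3]
finger_gap: 0.053
gripper_force: 0.0
t 19.02 pos [ 0.5428 -0.3186  0.2394] yaw 163.9 q7 1.42 F [ 0.5 -0.5  0.9] gap 0.0528 grip 0.0
-> [73.9, 102.1, 39.6] spin 103.9
blue [254. 167.] [ 8. 29.] [ 0.5259 -0.3157] [[0.5174, -0.3296], [0.5261, -0.2995], [0.5345, -0.3018], [0.5258, -0.3321]]
blue [254.  20.] [40. 84.] [ 0.3917 -0.2773] [[0.3655, -0.31], [0.3869, -0.2356], [0.4189, -0.2434], [0.3967, -0.3206]]
red [222. 202.] [57. 15.] [ 0.5499 -0.3591] [[0.5204, -0.3685], [0.5188, -0.3528], [0.5811, -0.3491], [0.5831, -0.3657]]
green [336. 106.] [28. 26.] [ 0.4897 -0.2132] [[0.4718, -0.2238], [0.4795, -0.1971], [0.5081, -0.2024], [0.5002, -0.2299]]
```

View pics/w8.png

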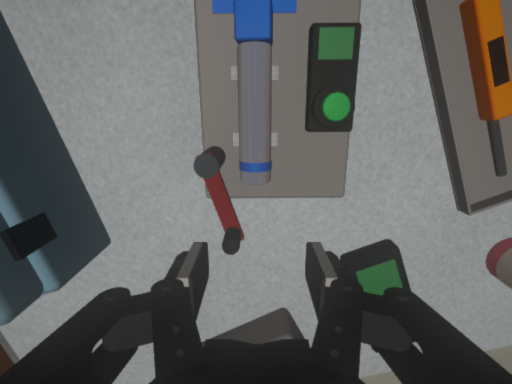

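```bash
python3 - <<'E'
from h import *
import pickle
p=pickle.load(open('w8.pkl','rb'))
P=np.array([.5078,-.3598])
for a in(0,2,4): print(a,[proj('wrist',[*(P+.08*np.array([np.cos(np.radians(a)),np.sin(np.radians(a))])),z],p).round() for z in(.091,.127)])
print('pivot',proj('wrist',[*P,.091],p),proj('wrist',[*P,.1],p))
go((P[0]+.08*np.cos(np.radians(-26)),P[1]+.08*np.sin(np.radians(-26)),.2394,73))
E
```

```text
0 [array([232., 233.]), array([229., 248.])]
2 [array([234., 233.]), array([231., 248.])]
4 [array([237., 232.]), array([234., 247.])]
pivot [208.36043274 164.70183254] [206.9074263  166.33304813]
t 19.02 pos [ 0.5428 -0.3186  0.2394] yaw 163.9 q7 1.42 F [ 0.5 -0.5  0.9] gap 0.0528 grip 0.0
-> [-56.6, -63.1, -0.1] spin 90.9
```

```bash
python3 -m pendant '[{"delta_pos":[-15,-16,0],"spin":10},{"delta_pos":[-30,-32,0],"spin":20},{"delta_pos":[-45,-48,0],"spin":30},{"delta_pos":[-57,-63,0],"spin":40},{"delta_pos":[-57,-63,0],"spin":50},{"delta_pos":[-57,-63,0],"spin":60},{"delta_pos":[-57,-63,0],"spin":70},{"delta_pos":[-57,-63,0],"spin":80}]' 0 30; python3 -m pendant '[{"delta_pos":[0,0,40],"spin":10},{"delta_pos":[0,0,80],"spin":11},{"delta_pos":[0,0,115],"spin":11},{"delta_pos":[0,0,137],"spin":11},{"delta_pos":[0,0,137],"spin":11}]';  python3 - <<'E'
from h import *
P=np.array([.5078,-.3598])
go(*[(P[0]+.08*np.cos(np.radians(a)),P[1]+.08*np.sin(np.radians(a)),.102,a+98) for a in (-26,-14,-5,4,13,22,31,40,49,58,61)])
E
```

```text
t: 20.02
position: [0.58, -0.3949, 0.2391]
tcp_rot: [-3.139, -0.001, 1.458]
force: [0.2, -1.0, 0.2]
finger_gap: 0.0002
gripper_force: 0.0
t: 20.65
position: [0.58, -0.3945, 0.1009]
tcp_rot: [-3.137, -0.001, 1.272]
force: [0.4, -0.2, 0.6]
finger_gap: 0.0002
gripper_force: 0.0
t 20.65 pos [ 0.58   -0.3945  0.1009] yaw 72.9 q7 0.12 F [ 0.4 -0.2  0.6] gap 0.0002 grip 0.0
-> [-0.4, -0.1, -1.1] spin 0.9
-> [16.3, 0.7, -1.0] spin -11.1
-> [28.7, -1.0, -1.0] spin -20.1
-> [40.8, -4.5, -1.0] spin -29.1
-> [52.1, -10.0, -1.0] spin -38.1
-> [62.4, -17.1, -0.9] spin -47.1
-> [71.5, -25.8, -0.9] spin -56.1
-> [79.1, -35.7, -0.8] spin -65.1
-> [85.1, -46.8, -0.8] spin -74.1
-> [89.3, -58.6, -0.7] spin -83.1
-> [90.3, -62.7, -0.7] spin -86.1
```

```bash
python3 -m pendant '[{"delta_pos":[8,0,-1],"spin":-5},{"delta_pos":[16,1,-1],"spin":-11},{"delta_pos":[29,-1,-1],"spin":-20},{"delta_pos":[41,-4,-1],"spin":-29},{"delta_pos":[52,-10,-1],"spin":-38},{"delta_pos":[62,-17,-1],"spin":-47},{"delta_pos":[71,-26,-1],"spin":-56},{"delta_pos":[79,-36,-1],"spin":-65}]'; python3 - <<'E'
from h import *
P=np.array([.5078,-.3598])
s=manip.snapshot('side');t=manip.snapshot('top')
cv2.imwrite('pics/v9.png',np.hstack([cv2.resize(t[180:310,300:440],(400,371),interpolation=2),cv2.resize(s[120:240,290:430],(400,371),interpolation=2)])[:,:,::-1])
go(*[(P[0]+.08*np.cos(np.radians(a)),P[1]+.08*np.sin(np.radians(a)),.102,a+98) for a in (40,49,55,58,61,64)])
E
```

```text
t: 21.65
position: [0.5728, -0.3102, 0.1062]
tcp_rot: [3.14, 0.006, 2.412]
force: [0.8, -0.1, -1.1]
finger_gap: 0.0001
gripper_force: 0.7
t 21.75 pos [ 0.5711 -0.3091  0.1057] yaw 137.9 q7 0.88 F [ 1.2  0.2 -0.2] gap 0.0004 grip 0.0
-> [2.0, -0.9, 3.7] spin -0.1
-> [14.5, -0.1, 3.7] spin -9.1
-> [22.9, -0.7, 3.7] spin -15.1
-> [27.0, -1.3, 3.6] spin -18.1
-> [31.1, -2.2, 3.6] spin -21.1
-> [35.2, -3.2, 3.6] spin -24.1
```

View pics/v9.png

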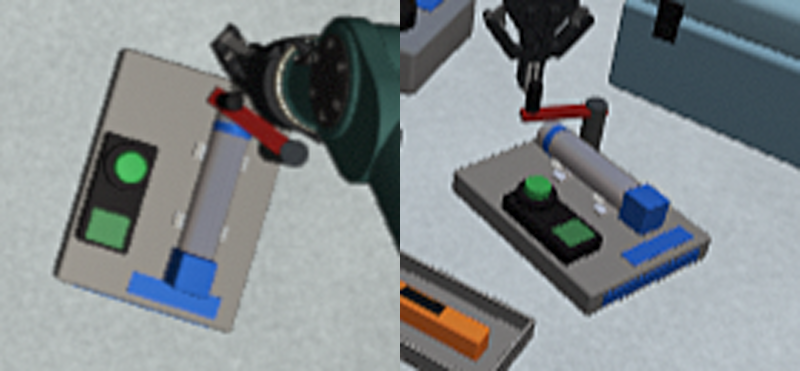

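The arm is swinging with the fingers behind its knob and is now over the cylinder's end. I'll continue to the stop.

```bash
python3 -m pendant '[{"delta_pos":[8,0,3],"spin":-5},{"delta_pos":[15,0,3],"spin":-9},{"delta_pos":[23,-1,3],"spin":-15},{"delta_pos":[25,-1,3],"spin":-17},{"delta_pos":[27,-1,3],"spin":-18},{"delta_pos":[27,-1,3],"spin":-18}]'; python3 -m pendant '[{"delta_pos":[2,0,0],"spin":-1},{"delta_pos":[2,0,0],"spin":-1}]'; python3 -m pendant '[{"delta_pos":[2,0,0],"spin":-1},{"delta_pos":[2,0,0],"spin":-1}]'
```

```text
t: 22.5
position: [0.5502, -0.2925, 0.1011]
tcp_rot: [-3.141, 0.001, 2.719]
force: [1.4, -1.0, -0.4]
finger_gap: 0.0001
gripper_force: 0.4
t: 22.75
position: [0.5484, -0.2913, 0.101]
tcp_rot: [-3.142, 0.001, 2.738]
force: [1.3, -0.3, 0.9]
finger_gap: 0.0001
gripper_force: 0.7
t: 23.0
position: [0.5484, -0.2911, 0.1011]
tcp_rot: [3.141, 0.005, 2.757]
force: [5.3, -1.9, -3.1]
finger_gap: 0.0003
gripper_force: 2.5
```

```bash
python3 -m pendant '[{"delta_pos":[2,0,0],"spin":0},{"delta_pos":[2,0,0],"spin":0}]'; python3 -m pendant '[{"delta_pos":[-10,0,0],"spin":0},{"delta_pos":[-30,0,0],"spin":0},{"delta_pos":[-35,0,-50],"spin":0},{"delta_pos":[-35,0,-100],"spin":0},{"delta_pos":[-35,0,-140],"spin":0},{"delta_pos":[-35,0,-140],"spin":0},{"delta_pos":[-35,0,-140],"spin":0}]'; python3 - <<'E'
from h import *
p=manip.camera_params('wrist');im=manip.snapshot('wrist');cv2.imwrite('pics/w10.png',im[:,:,::-1])
go((.488,-.219,.12,158))
for col,z in(('red',.091),('green',.056),('green',.05)):
  for c in blobs(im,col,amin=60):
    r=cv2.minAreaRect(c);P=np.array([ray('wrist',u,z,p)[:2] for u in cv2.boxPoints(r)]);d=max((P[1]-P[0],P[2]-P[1]),key=np.linalg.norm)
    print(col,np.round(r[0]),np.round(r[1]),np.round(ray('wrist',r[0],z,p)[:2],4),'ang',np.degrees(np.arctan2(d[1],d[0]))%180)
s=manip.snapshot('side')
for c in blobs(s,'green',(310,160,380,220)): print('side',cv2.minAreaRect(c))
E
```

```text
t: 23.25
position: [0.5484, -0.291, 0.1012]
tcp_rot: [3.14, 0.009, 2.757]
force: [7.7, -3.6, -5.7]
finger_gap: -0.0004
gripper_force: 4.1
t: 24.12
position: [0.5755, -0.3024, 0.2398]
tcp_rot: [-3.141, -0.003, 2.756]
force: [-0.8, -1.4, -0.8]
finger_gap: -0.0001
gripper_force: 0.0
t 24.18 pos [ 0.5752 -0.3024  0.2391] yaw 157.9 q7 1.25 F [-0.9 -0.8 -0. ] gap -0.0001 grip 0.0
-> [111.6, 44.5, 119.5] spin -0.1
red [219. 142.] [17. 64.] [ 0.5191 -0.3202] ang 74.23312406092386
green [302.  73.] [30. 27.] [ 0.488  -0.2146] ang 161.47432619573158
green [302.  73.] [30. 27.] [ 0.4877 -0.2135] ang 161.4743261957317
side ((338.0, 180.5), (7.0, 8.0), 90.0)
```

View pics/w10.png

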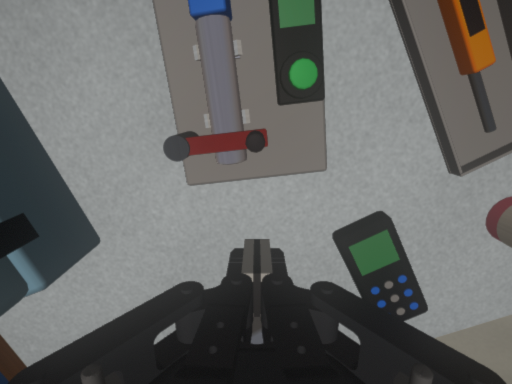

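```bash
python3 -m pendant '[{"delta_pos":[45,18,0],"spin":0},{"delta_pos":[90,37,0],"spin":0},{"delta_pos":[112,46,30],"spin":0},{"delta_pos":[112,46,80],"spin":0},{"delta_pos":[112,46,120],"spin":0},{"delta_pos":[112,46,145],"spin":0},{"delta_pos":[112,46,160],"spin":0},{"delta_pos":[112,46,160],"spin":0}]' 0; python3 - <<'E'
from h import *
go((.4878,-.217,.065,158))
p=manip.camera_params('wrist');im=manip.snapshot('wrist');s=manip.snapshot('side')
cv2.imwrite('pics/v11.png',np.hstack([cv2.resize(im,(400,300)),cv2.resize(s[130:250,270:430],(400,300),interpolation=2)])[:,:,::-1])
E
```

```text
t: 25.22
position: [0.4894, -0.2175, 0.0796]
tcp_rot: [-3.142, -0.003, 2.756]
force: [-0.1, 0.3, 0.9]
finger_gap: 0.0
gripper_force: 0.0
t 25.23 pos [ 0.4894 -0.2175  0.0796] yaw 157.9 q7 0.95 F [-0.1  0.3  0.9] gap 0.0000 grip 0.0
-> [1.7, -0.1, 14.6] spin -0.1
```

View pics/v11.png

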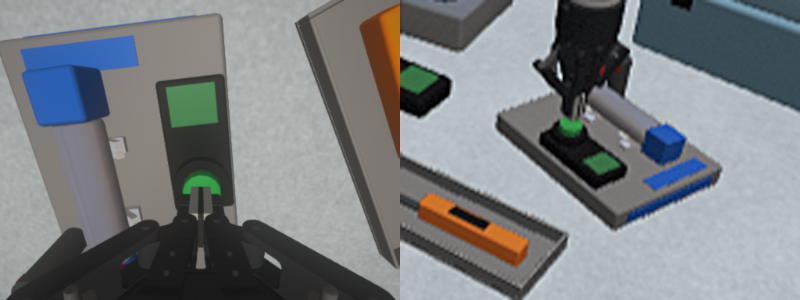

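```bash
python3 -m pendant '[{"delta_pos":[2,0,6],"spin":0},{"delta_pos":[2,0,12],"spin":0},{"delta_pos":[2,0,14],"spin":0}]';python3 -m pendant '[{"delta_pos":[0,0,3],"spin":0},{"delta_pos":[0,0,3],"spin":0}]'; python3 -m pendant '[{"delta_pos":[0,0,2],"spin":0},{"delta_pos":[0,0,2],"spin":0}]'
```

```text
t: 25.7
position: [0.4888, -0.2175, 0.0671]
tcp_rot: [-3.141, 0.001, 2.756]
force: [-1.2, -0.5, 5.0]
finger_gap: -0.0004
gripper_force: 2.1
t: 25.95
position: [0.4889, -0.2175, 0.0658]
tcp_rot: [-3.139, 0.001, 2.756]
force: [-4.2, 0.1, 19.6]
finger_gap: 0.0001
gripper_force: 9.8
t: 26.2
position: [0.4889, -0.2175, 0.0655]
tcp_rot: [-3.138, 0.002, 2.756]
force: [-7.8, 2.0, 34.4]
finger_gap: -0.0001
gripper_force: 17.5
```

```bash
python3 -c "
from h import *
s=manip.snapshot('side');cv2.imwrite('pics/sp.png',s[:,:,::-1])"; python3 -m pendant '[{"delta_pos":[0,0,-10],"spin":0},{"delta_pos":[0,0,-40],"spin":0},{"delta_pos":[0,0,-90],"spin":0},{"delta_pos":[0,0,-140],"spin":0},{"delta_pos":[-50,0,-150],"spin":0},{"delta_pos":[-100,0,-150],"spin":0},{"delta_pos":[-100,0,-150],"spin":0},{"delta_pos":[-100,0,-150],"spin":0}]'; python3 - <<'E'
from h import *
p=manip.camera_params('wrist');im=manip.snapshot('wrist');s=manip.snapshot('side')
sp=cv2.imread('pics/sp.png')[:,:,::-1].copy()
go()
for n,i in(('pressed',sp),('now',s)):
  for c in blobs(i,'green',(320,165,350,195),vmin=40): print(n,cv2.boundingRect(c),cv2.contourArea(c))
from itertools import product
for X in product([(.488,-.2175)],(.05,.06,.0655,.0715)): print(X[1],proj('side',[*X[0],X[1]]).round(1))
for col,z in(('red',.091),('green',.0715),('blue',.076)):
  for c in blobs(im,col,amin=60):
    r=cv2.minAreaRect(c);P=np.array([ray('wrist',u,z,p)[:2] for u in cv2.boxPoints(r)]);d=max((P[1]-P[0],P[2]-P[1]),key=np.linalg.norm)
    print(col,np.round(r[0]),np.round(r[1]),np.round(ray('wrist',r[0],z,p)[:2],4),'ang',np.degrees(np.arctan2(d[1],d[0]))%180)
b=lambda q:cv2.resize(q[165:210,315:375],(400,300),interpolation=2)
cv2.imwrite('pics/v12.png',np.hstack([b(sp),b(s)])[:,:,::-1])
E
```

```text
t: 27.25
position: [0.58, -0.2543, 0.2109]
tcp_rot: [-3.142, -0.003, 2.756]
force: [0.2, 0.3, 0.2]
finger_gap: -0.0003
gripper_force: 0.0
t 27.35 pos [ 0.5795 -0.2541  0.2111] yaw 158.0 q7 1.14 F [0.6 0.1 0.2] gap 0.0004 grip 0.0
pressed (333, 179, 10, 6) 17.5
now (334, 177, 9, 8) 45.5
0.05 [337.1 184.4]
0.06 [337.5 181.9]
0.0655 [337.8 180.5]
0.0715 [338.1 179. ]
red [166. 161.] [18. 71.] [ 0.5189 -0.3196] ang 74.1930659132277
red [213. 155.] [19. 10.] [ 0.5307 -0.2776] ang 167.02984210914326
green [257.  85.] [32. 30.] [ 0.4889 -0.2168] ang 158.87111413872447
blue [148.  12.] [23. 43.] [ 0.401  -0.2809] ang 67.95907951222159
```

View pics/v12.png

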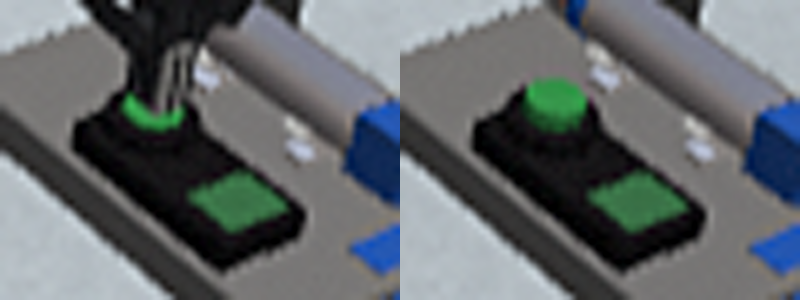

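```bash
python3 -c "
from workcell import manip
print(manip.hand_in())"
```

```text
the job is handed in; nothing more can be done
None
```

The job is handed in at about 27 s. The probe is in the tray, the blue-valve cylinder is set down in the cradle with its valve at the blue stripe, the clamp is shut against its stop, and the start button was then pressed until it bottomed out; the hand-in gave no verdict.

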